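# Stow the telescopic work light before driving off

## Robot

A 7-joint arm with a two-finger parallel gripper is mounted at the origin on the work surface. World frame = base frame: x ahead of the robot, y to its left, z up, the work surface at z = 0. Lengths are in m, angles in rad, forces in N, time in s.
With the tool pointing down it reaches from about 0.4 to 0.85 m from the base axis. Payload 10.4 kg.
Tool frame: the origin (TCP) lies between the finger pads; the fingertips stand 11 mm ahead of it and the grasp point (between the pads) lies 8 mm behind it; z points along the fingers, y is the direction in which the jaws open and shut (so a half turn about z gives the same grasp; the last joint's range is limited). The gripper opens to 87 mm and grips with 3 to 60 N. Pads are 19 mm wide; open, the fingers measure 117 mm over their backs; the gripper's body (75 mm by 190 mm) begins 51 mm behind the grasp point.
Start: joints at [1.269, 0.332, -0.065, 1.46, 0.022, 1.35, -0.088], TCP at [0.172, -0.601, 0.234] pointing down, gripper open.
Joint ranges: [-2.6, 2.6], [-0.5, 2.12], [-1.47, 1.34], [0.16, 2.42], [-1.27, 4.41], [0.06, 2.06], [-2.6, 2.6]. Speed limits (rad/s): [2.22, 2.22, 2.79, 2.79, 3.14, 3.14, 3.14].

## Interface

Orientations are given as a unit quaternion [x, y, z, w].
In Python, from bench import r, eyes gives the robot as it stands.
- The arm moves only by the shell command python3 -m inch 'ROWS' [FORCE]. ROWS is a JSON object of lists of equal length, an entry for each row: "translation": the shift along the world's x, y, z scaled (see below), a list of three; "rot": the turn, a rotation vector about the world's x, y, z scaled (see below), a list of three; "jaw": the finger opening in mm, from 0 to 87. In form: {"translation": [[tx, ty, tz], ...], "rot": [[ax, ay, az], ...], "jaw": [jaw, ...]}. A call has 1 to 20 rows; each row is the pose to reach, as a shift and turn from the pose measured when the call began; what a row does not reach only later rows make up. The controller multiplies each number of a shift by 100 mm and each number of a turn by 60 degrees. A row lasts 1/10 s, in which the tool goes at most 50 mm and 8.59 degrees, less where a joint would pass 70% of its speed; a pose out of reach is approached as far as the arm can. A call with a number of a shift or a turn outside -1 to 1 is refused whole. A call with a gripper value outside its range is refused whole. The fingers move at their own pace and stop on an object; FORCE is the grip in N (left out, the last holds). Time passes only in rows, so rows that repeat a pose let the fingers close. It gives the time, the measured TCP pose, the force and the opening at its end, in the units of the state.
- r.read_state(): the state, without advancing time (a new reading comes with each control period).
- eyes.camera(name): name is "scene" or "side" or "wrist"; returns the picture (480x640x3 uint8, blue, green, red); there is no depth.
- eyes.calibration(name): a dict with "fx", "fy", "cx", "cy" (pixels), "R" (3x3) and "t" (3): a world point X has camera coordinates R X + t; the wrist camera has in their place "hand_eye" (4x4, takes a point from camera to tool coordinates, whose origin is the TCP and whose axes are the flange's). Camera axes: x right, y down, z forward; pixel columns grow to the right and rows downward; lengths in m; the calibration is good to about 2 mm. A picture is of the moment at which its call begins: read the wrist's pose just before it. calibration takes no time and is no camera call.
- r.close_job(): hands the job in, once; it reports no verdict.
The state is a dict: "time": time; "joint_positions": joint angles; "joint_vel": joint speeds; "joint_torque": joint torques, N m; "ee_pos": TCP position; "eef_rot": TCP orientation; "ft_force": force on the tool from outside, world axes, zero at the start; "torque": the same for the moment, N m; "width": finger opening in m.
Only numpy, scipy, OpenCV 4.12 (cv2) and the standard library are available. Lean on these libraries where they do the work, as an engineer would, in place of code of your own. Each camera call takes 0.05 s, during which the arm holds its last target. There are 200 camera calls.

## Task

Pack the painter's telescopic work light away for the drive: push its thin inner tube fully home into the middle tube first, then push the middle tube fully home into the mast, and only then fold the shortened mast gently all the way down onto its orange rest. Leave the mug, the paint jar and the brush pot standing where they are, and let go of the lamp.

Things in the scene. Friction and masses are not known exactly. Their poses are not given: they have to be found in the camera images.
- lamp_pivot (a point): centre of the work light's folding pivot, on the mast's centreline, 52 mm above the table. z up, y along the pivot axis; the mast leans and folds towards -x (roughly to the robot). Two grey cheeks beside it (outer faces 56 apart) reach 72 above the table
- lamp_base: foot of the lamp: dark steel rail bolted to the table, 70 wide, 12 high; its origin lies on the table under the pivot, same axes as the pivot. It reaches from x = +60 to x = -230 mm. The orange-pronged rest for the folded mast stands on it at x = -75 mm: 46 wide, prongs 60 above the table
- lamp_mast (a joint): lean of the mast, rad: 0 upright, starts at 0.45 to 0.68, grows as it folds towards the foot's -x, 1.5 when folded on its rest (end stop). Stiff: stays where left, takes about 0.9 N m to turn, so pushing across the tubes folds it too early; pushing along them does not. The mast: dark tube, 28 diameter, with a black collar, 36 diameter, 105 to 125 mm from the pivot
- lamp_middle (a joint): how far the middle tube (aluminium, 21 diameter) still stands out of the mast, m: 0 fully home (end stop), at most 0.065. Held by friction of about 11 N. Its outer end carries a black collar with an orange band, 32 diameter, 18 long, whose underside meets the mast's collar when home
- lamp_inner (a joint): how far the inner tube (thin steel, 14 diameter) still stands out of the middle tube's collar, m: 0 fully home (end stop), at most 0.065. Held by friction of about 4.5 N, so a push on the lamp head along the tubes moves this tube first and, once it is home, pushes the middle tube
- lamp_head (a point): centre of the lamp head: white cylinder with black bands, 44 diameter, 40 long, on the outer end of the inner tube. z points outwards along the tubes, y along the pivot axis, x up and away from the folding side. All tubes share one axis through the pivot; pivot to head centre = 163 mm + middle extension + inner extension
- mug: white ceramic mug, 76 diameter, 92 high, with a handle; origin at the centre of its underside. Stands beside the lamp; not to be disturbed
- paint_jar: blue paint jar with a white cap, 60 diameter, 75 high; origin at the centre of its underside. Not to be disturbed
- brush_pot: green pot, 72 diameter, 95 high, holding brushes that reach 200 high; origin at the centre of its underside. Not to be disturbed

How it is judged:
On the way, in this order (a step that is already met when the one before it is completed fails the run):
1. the inner tube is fully home (within 4 mm), the middle tube still out by over 20 mm, the mast not folded (lean under 1.1 rad) (value of joint lamp_inner below 0.004 m and value of joint lamp_middle above 0.02 m and value of joint lamp_mast below 1.1 rad), for 0.1 s.
2. then the middle tube is fully home too (within 4 mm), the mast still not folded (value of joint each of lamp_inner, lamp_middle below 0.004 m and value of joint lamp_mast below 1.1 rad), for 0.2 s.
3. then the mast is folded down onto its rest (lean over 1.4 rad) (value of joint lamp_mast above 1.4 rad), for 0.2 s.
At the end, for the whole second after the job is handed in: Both tubes fully home (each within 4 mm), the mast folded on its rest (lean over 1.40 of 1.5 rad) and at rest; mug, paint jar and brush pot within 25 mm of where they stood and upright (value of joint each of lamp_inner, lamp_middle below 0.004 m and value of joint lamp_mast above 1.4 rad and velocity of joint lamp_mast between -0.05 and 0.05 rad/s and distance of each of mug, paint_jar, brush_pot from where it was at the start of the episode below 0.025 m); the robot touches nothing.
It fails at once if the mast is slammed down (pivot faster than 3 rad/s) (velocity of joint lamp_mast above 3 rad/s).
It fails at once if the mug, paint jar or brush pot is moved more than 25 mm or tipped more than 0.3 rad (distance of any of mug, paint_jar, brush_pot from where it was at the start of the episode above 0.025 m or angle between any of mug, paint_jar, brush_pot's own z axis and vertical above 0.3 rad).
It also fails if it takes over 54 s, if anything falls off the work surface, if the arm or the gripper's body presses on something with over 40 N, if the wrist force passes 120 N, or if a joint passes its speed limit or range.

## Working session

There is one attempt and no reset: what is moved stays moved. The work goes in short steps, Python scripts to look and compute and a shell command to move; the robot and the scene stay as the last step left them, time stands still between calls to the robot, and variables do not carry over. Pictures are saved under pics/ and viewed, about 8 in all and at most 12, crops included, and the job is handed in when it is done.

```bash
ls; mkdir -p pics
python3 - <<'E'
from bench import r,eyes
import cv2,numpy as np
s=r.read_state();print({k:np.round(v,3).tolist() for k,v in s.items()})
a=eyes.camera("scene");b=eyes.camera("side")
cv2.imwrite("pics/scene1.png",a);cv2.imwrite("pics/side1.png",b)
for n in("scene","side","wrist"):print(n,{k:np.round(v,4).tolist() for k,v in eyes.calibration(n).items()})
E
```

```text
pics
{'time': 0.0, 'joint_positions': [1.269, 0.333, -0.065, 1.461, 0.022, 1.35, -0.089], 'joint_vel': [-0.001, 0.0, 0.002, 0.0, 0.001, -0.0, 0.0], 'joint_torque': [-0.001, -62.324, 0.024, -38.99, -0.062, 0.04, 0.0], 'ee_pos': [0.172, -0.601, 0.233], 'eef_rot': [0.99, 0.139, -0.0, -0.001], 'ft_force': [-0.004, -0.044, -0.378], 'torque': [-0.001, -0.022, -0.014], 'width': 0.087}
scene {'fx': 559.6713, 'fy': 559.6713, 'cx': 315.4938, 'cy': 240.0682, 'R': [[-0.3763, 0.9264, -0.0121], [0.7631, 0.3025, -0.5711], [-0.5254, -0.2241, -0.8208]], 't': [0.2158, -0.4262, 1.5543]}
side {'fx': 436.8915, 'fy': 436.8915, 'cx': 324.7959, 'cy': 239.9439, 'R': [[0.8523, -0.523, 0.0077], [-0.3432, -0.5703, -0.7463], [0.3947, 0.6334, -0.6656]], 't': [-0.5364, 0.3374, 0.6694]}
wrist {'fx': 404.7581, 'fy': 404.7581, 'cx': 327.7348, 'cy': 242.7392, 'hand_eye': [[0.0005, -0.9631, -0.2693, 0.0745], [1.0, 0.0005, 0.0002, 0.0006], [-0.0, -0.2693, 0.9631, -0.1514], [0.0, 0.0, 0.0, 1.0]]}
```

View pics/scene1.png

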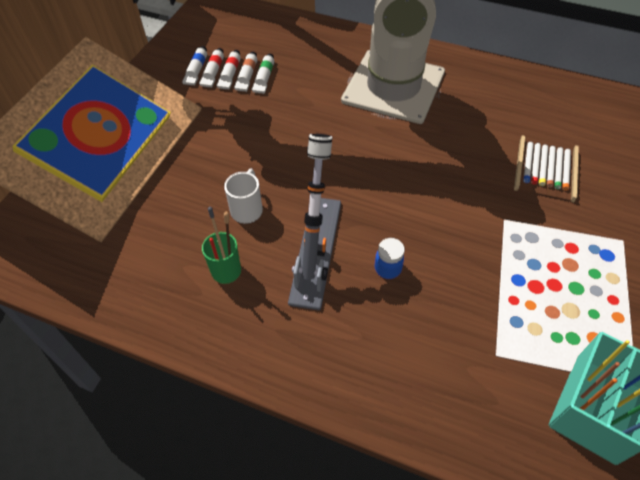

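View pics/side1.png

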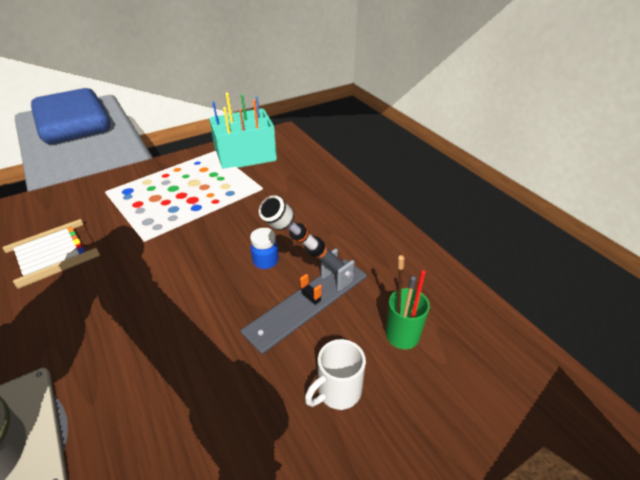

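The scene view shows the lamp (head near (320,146), rail from (330,200) to (308,305)), mug (244,197), pot (222,258) and jar (390,258). In the side view the head is at (275,212) and the rail runs (252,340)–(355,275). I'll zoom in on both to read pixels.

Run:
```python
import cv2,numpy as np
a=cv2.imread("pics/scene1.png")[120:320,270:360];b=cv2.imread("pics/side1.png")[185:360,235:375]
A=cv2.resize(a,None,fx=3,fy=3,interpolation=cv2.INTER_CUBIC);B=cv2.resize(b,None,fx=3.4,fy=3.4,interpolation=cv2.INTER_CUBIC)
o=np.zeros((600,270+476,3),np.uint8);o[:A.shape[0],:270]=A;o[:B.shape[0],270:270+B.shape[1]]=B
cv2.imwrite("pics/zoom1.png",o)
```

```text
(no output)
```

View pics/zoom1.png

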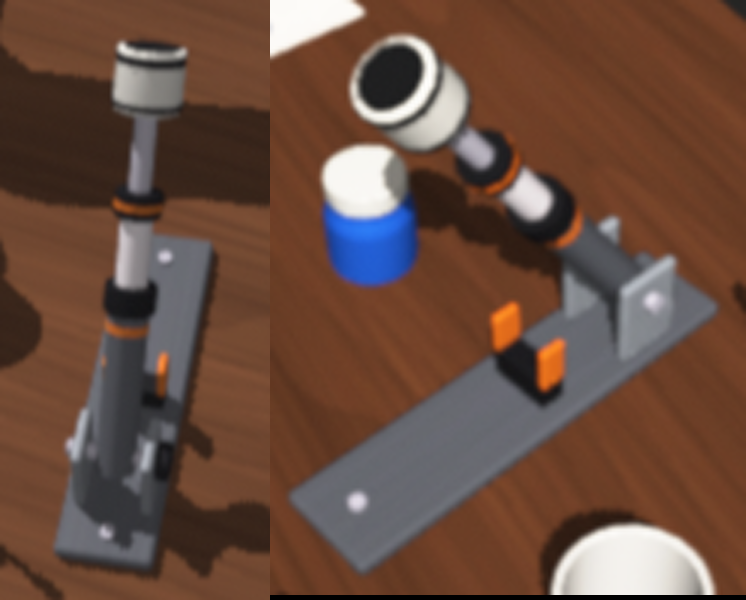

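```bash
cat > h.py <<'E'
import numpy as np,cv2
from bench import r,eyes
C={n:eyes.calibration(n) for n in("scene","side")}
for c in C.values():
    for k in c:c[k]=np.array(c[k])
def ray(n,p):
    c=C[n];d=c["R"].T@np.array([(p[0]-c["cx"])/c["fx"],(p[1]-c["cy"])/c["fy"],1]);return -c["R"].T@c["t"],d/np.linalg.norm(d)
def plane(n,p,z):
    o,d=ray(n,p);return o+d*(z-o[2])/d[2]
def tri(p,q):
    o,d=ray("scene",p);u,e=ray("side",q)
    t=np.linalg.lstsq(np.c_[d,-e],u-o,rcond=None)[0]
    a,b=o+d*t[0],u+e*t[1];return (a+b)/2,np.linalg.norm(a-b)
S=lambda u,v:(270+u/3-.3,120+v/3-.3)
D=lambda u,v:(235+(u-270)/3.4-.3,185+v/3.4-.3)
E
python3 - <<'E'
from h import *
np.set_printoptions(precision=4,suppress=True)
for n,f,ps in(("scene",S,[(56,548),(152,565),(212,240),(165,257),(107,532)]),("side",D,[(290,495),(362,572),(717,305),(357,502)])):
    for p in ps:print(n,p,plane(n,f(*p),.012))
for n,a,b in(("head",(150,78),(410,93)),("midcollar",(138,203),(488,160)),("mastcollar",(130,298),(543,210))):print(n,*tri(S(*a),D(*b)))
for n,p,q,z in(("mug",(244,183),(342,357),.092),("jar",(392,247),(263,237),.075),("pot",(221,243),(408,298),.095)):print(n,plane("scene",p,z),plane("side",q,z))
E
```

```text
scene (56, 548) [0.7344 0.005  0.012 ]
scene (152, 565) [0.7221 0.0713 0.012 ]
scene (212, 240) [0.4401 0.0089 0.012 ]
scene (165, 257) [ 0.4693 -0.0191  0.012 ]
scene (107, 532) [0.7098 0.0328 0.012 ]
side (290, 495) [0.4426 0.0052 0.012 ]
side (362, 572) [ 0.4555 -0.0619  0.012 ]
side (717, 305) [0.7359 0.0012 0.012 ]
side (357, 502) [ 0.4729 -0.0188  0.012 ]
head [ 0.5316 -0.0054  0.2715] 0.001170322915323301
midcollar [0.5761 0.0037 0.2037] 0.0008612196115885282
mastcollar [0.6111 0.0104 0.1475] 0.0032009318658346507
mug [ 0.5353 -0.1852  0.092 ] [ 0.5457 -0.1881  0.092 ]
jar [0.5665 0.1689 0.075 ] [0.5705 0.1613 0.075 ]
pot [ 0.6994 -0.1561  0.095 ] [ 0.7151 -0.1482  0.095 ]
```

Estimates: pivot is about (0.672, 0.0225, 0.052), yaw is 0.217 and lean is 0.578. The head centre is 0.262 m from the pivot, so total extension is about 0.099 m. I'll carry the closed gripper over towards the head, clear of everything else.

```bash
python3 -m inch '{"translation":[[0.28,0.49,0.1],[0.55,0.98,0.3],[0.55,0.98,0.3]],"rot":[[0,0,0],[0,0,0],[0,0,0]],"jaw":[0,0,0]}' 20
python3 -m inch '{"translation":[[0.28,0.49,0.1],[0.55,0.98,0.3],[0.55,0.98,0.3]],"rot":[[0,0,0],[0,0,0],[0,0,0]],"jaw":[0,0,0]}'
python3 -m inch '{"translation":[[0.28,0.49,0.1],[0.55,0.98,0.3],[0.55,0.98,0.3]],"rot":[[0,0,0],[0,0,0],[0,0,0]],"jaw":[0,0,0]}'
python3 - <<'E'
from h import *
s=r.read_state();print(s["time"],np.round(s["ee_pos"],4),np.round(s["joint_positions"],2),s["ft_force"])
E
```

```text
time: 0.4
ee_pos: [0.2303, -0.4992, 0.2642]
eef_rot: [0.99, 0.141, 0.001, -0.0]
ft_force: [0.5, -0.2, 0.3]
width: 0.0706
time: 0.7
ee_pos: [0.2878, -0.398, 0.2955]
eef_rot: [0.99, 0.143, 0.001, -0.0]
ft_force: [-0.2, 0.4, 0.2]
width: 0.0469
time: 1.0
ee_pos: [0.3451, -0.2964, 0.3268]
eef_rot: [0.989, 0.146, 0.002, 0.0]
ft_force: [0.4, -0.4, 0.1]
width: 0.0229
1.0 [ 0.3451 -0.2964  0.3268] [ 0.96 -0.07 -0.33  1.71 -0.02  1.49 -0.64] [ 0.44845425 -0.38617882  0.11464568]
```

```bash
cat >> h.py <<'E'
from scipy.spatial.transform import Rotation as Rn
P=np.array([.672,.0225,.052]);yaw=.217
def go(tcp,tilt,yaw=yaw):
    "shift/turn (scaled) from now to the TCP position and forward tilt of the tool"
    u=np.array([np.cos(yaw),np.sin(yaw),0]);z=np.sin(tilt)*u-np.cos(tilt)*np.array([0,0,1]);y=np.array([np.sin(yaw),-np.cos(yaw),0])
    R=Rn.from_matrix(np.c_[np.cross(y,z),y,z]);s=r.read_state()
    print("t",s["time"],"pos",np.round(s["ee_pos"],4),"F",np.round(s["ft_force"],1),"shift",np.round((tcp-np.array(s["ee_pos"]))*10,3),"rot",np.round((R*Rn.from_quat(s["eef_rot"]).inv()).as_rotvec()/np.radians(60),3))
def axis(lean,yaw=yaw):return np.array([-np.sin(lean)*np.cos(yaw),-np.sin(lean)*np.sin(yaw),np.cos(lean)])
E
python3 -c "
from h import *
go(P+.333*axis(.578),.578)"
```

```text
t 1.0 pos [ 0.3451 -0.2964  0.3268] F [ 0.4 -0.4  0.1] shift [1.493 2.797 0.041] rot [ 0.14  -0.531 -0.07 ]
```

```bash
python3 -m inch '{"translation":[[0.15,0.25,0.05],[0.25,0.5,0.1],[0.4,0.7,0.2],[0.5,0.9,0.2],[0.5,0.9,0.2]],"rot":[[0.035,-0.13,-0.02],[0.07,-0.265,-0.035],[0.105,-0.4,-0.05],[0.14,-0.531,-0.07],[0.14,-0.531,-0.07]],"jaw":[0,0,0,0,0]}'
python3 -m inch '{"translation":[[0.25,0.48,0],[0.5,0.95,0],[0.5,0.95,0]],"rot":[[0,0,0],[0,0,0],[0,0,0]],"jaw":[0,0,0]}'
python3 - <<'E'
from h import *
go(P+.333*axis(.578),.578);print(np.round(r.read_state()["joint_positions"],2))
E
```

```text
time: 1.5
ee_pos: [0.3932, -0.2053, 0.3448]
eef_rot: [0.953, 0.102, 0.284, -0.032]
ft_force: [-0.6, -0.4, -0.2]
width: 0.0005
time: 1.8
ee_pos: [0.445, -0.1058, 0.3454]
eef_rot: [0.953, 0.106, 0.283, -0.032]
ft_force: [-0.9, -1.3, 1.4]
width: 0.0003
t 1.8 pos [ 0.445  -0.1058  0.3454] F [-0.9 -1.3  1.4] shift [ 0.494  0.892 -0.145] rot [-0.    -0.001 -0.004]
[ 0.91 -0.44 -0.39  2.06 -0.61  1.11 -0.65]
```

```bash
python3 -m inch '{"translation":[[0.25,0.45,0],[0.49,0.89,-0.1],[0.49,0.89,-0.14],[0.49,0.89,-0.14]],"rot":[[0,0,0],[0,0,0],[0,0,0],[0,0,0]],"jaw":[0,0,0,0]}'
python3 - <<'E'
from h import *
go(P+.333*axis(.578),.578);print(np.round(r.read_state()["joint_positions"],2))
a=eyes.camera("scene");b=eyes.camera("side");w=eyes.camera("wrist")
cv2.imwrite("pics/scene2.png",a);cv2.imwrite("pics/side2.png",b)
A=cv2.resize(a[60:310,250:370],None,fx=2.4,fy=2.4,interpolation=2);B=cv2.resize(b[100:300,200:370],None,fx=3,fy=3,interpolation=2)
o=np.zeros((600,800,3),np.uint8);o[:A.shape[0],:A.shape[1]]=A;o[:,289:289+B.shape[1]]=B[:,:511]
cv2.imwrite("pics/zoom2.png",o)
E
```

```text
time: 2.2
ee_pos: [0.4943, -0.0159, 0.3311]
eef_rot: [0.953, 0.108, 0.282, -0.031]
ft_force: [-0.8, -0.9, 0.2]
width: 0.0005
t 2.2 pos [ 0.4943 -0.0159  0.3311] F [-0.8 -0.9  0.2] shift [ 0.001 -0.007 -0.002] rot [ 0.001 -0.003 -0.007]
[ 0.88 -0.43 -0.61  2.05 -0.6   0.99 -0.87]
```

View pics/zoom2.png

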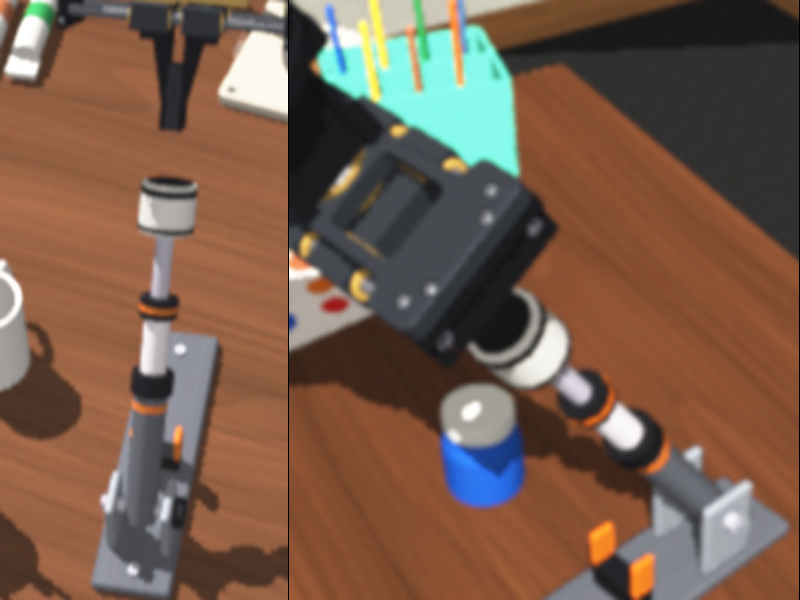

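The fingertips line up with the head: in the scene zoom the tip is at (173,128) and the lamp axis extrapolates to about (174,128). Next I push along the tubes.

```bash
python3 -m inch '{"translation":[[0.1,0.02,-0.16],[0.213,0.047,-0.335],[0.267,0.059,-0.419],[0.32,0.07,-0.5],[0.32,0.07,-0.5]],"rot":[[0,0,0],[0,0,0],[0,0,0],[0,0,0],[0,0,0]],"jaw":[0,0,0,0,0]}'
python3 - <<'E'
from h import *
go(P+.194*axis(.578),.578)
E
```

```text
time: 2.85
ee_pos: [0.5257, -0.0121, 0.2811]
eef_rot: [0.953, 0.105, 0.282, -0.032]
ft_force: [-0.5, -0.2, 0.4]
width: 0.0003
t 2.85 pos [ 0.5257 -0.0121  0.2811] F [-0.5 -0.2  0.4] shift [ 0.428  0.118 -0.666] rot [-0.001 -0.003 -0.002]
```

```bash
python3 -m inch '{"translation":[[0.04,0.01,-0.06],[0.08,0.03,-0.125],[0.12,0.04,-0.19],[0.16,0.05,-0.25]],"rot":[[0,0,0],[0,0,0],[0,0,0],[0,0,0]],"jaw":[0,0,0,0]}'
python3 - <<'E'
from h import *
go(P+.194*axis(.578),.578)
a=eyes.camera("scene");cv2.imwrite("pics/scene3.png",a)
w=eyes.camera("wrist")
A=cv2.resize(a[60:310,250:370],None,fx=2.4,fy=2.4,interpolation=2);B=cv2.resize(w,None,fx=.8,fy=.8)
o=np.zeros((600,800,3),np.uint8);o[:A.shape[0],:A.shape[1]]=A;o[:384,288:800]=B
cv2.imwrite("pics/zoom3.png",o)
E
```

```text
time: 3.25
ee_pos: [0.5423, -0.0073, 0.256]
eef_rot: [0.953, 0.104, 0.283, -0.031]
ft_force: [-1.0, -4.1, 4.2]
width: 0.0004
t 3.25 pos [ 0.5423 -0.0073  0.256 ] F [-1.  -4.1  4.2] shift [ 0.261  0.07  -0.415] rot [-0.001 -0.002 -0.001]
```

View pics/zoom3.png

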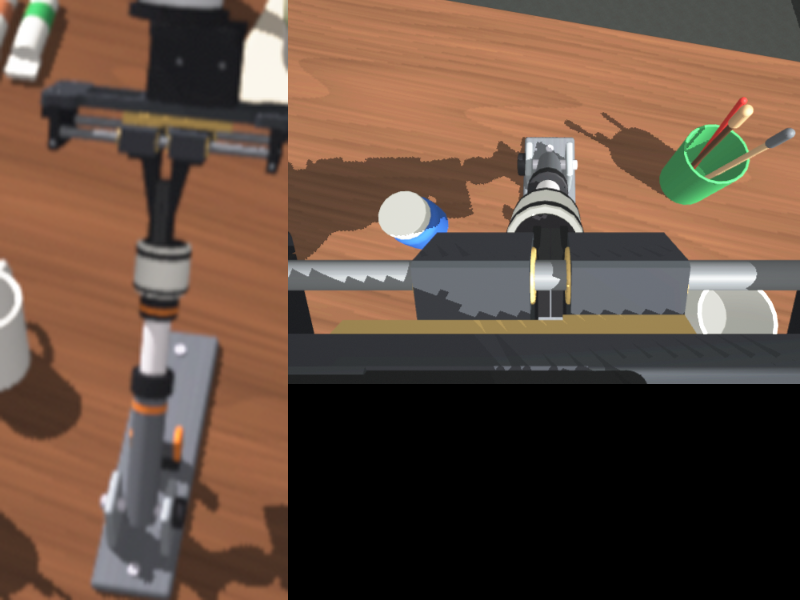

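The inner tube is nearly home: the head underside at about (162,292) meets the middle collar at (160,300). The middle tube hasn't moved. I'll carry on slowly.

```bash
python3 -m inch '{"translation":[[0.03,0.003,-0.04],[0.06,0.006,-0.085],[0.08,0.01,-0.125],[0.08,0.01,-0.125]],"rot":[[0,0,0],[0,0,0],[0,0,0],[0,0,0]],"jaw":[0,0,0,0]}'
python3 -m inch '{"translation":[[0.03,0.006,-0.04],[0.06,0.01,-0.085],[0.08,0.015,-0.125],[0.1,0.02,-0.16]],"rot":[[0,0,0],[0,0,0],[0,0,0],[0,0,0]],"jaw":[0,0,0,0]}'
python3 - <<'E'
from h import *
go(P+.194*axis(.578),.578)
E
```

```text
time: 3.75
ee_pos: [0.5499, -0.0048, 0.2422]
eef_rot: [0.953, 0.105, 0.281, -0.033]
ft_force: [-0.1, -0.1, -0.3]
width: 0.0008
time: 4.15
ee_pos: [0.5602, -0.0027, 0.2263]
eef_rot: [0.953, 0.105, 0.282, -0.033]
ft_force: [-5.9, -0.7, 7.6]
width: 0.0005
t 4.15 pos [ 0.5602 -0.0027  0.2263] F [-5.9 -0.7  7.6] shift [ 0.083  0.024 -0.118] rot [-0.002 -0.004 -0.004]
```

```bash
python3 -m inch '{"translation":[[0.02,0.005,-0.03],[0.04,0.01,-0.06],[0.06,0.014,-0.09],[0.07,0.016,-0.11]],"rot":[[0,0,0],[0,0,0],[0,0,0],[0,0,0]],"jaw":[0,0,0,0]}'
python3 -m inch '{"translation":[[0.01,0.002,-0.016],[0.02,0.004,-0.032]],"rot":[[0,0,0],[0,0,0]],"jaw":[0,0]}'
python3 -m inch '{"translation":[[0.01,0.002,-0.016],[0.02,0.004,-0.032]],"rot":[[0,0,0],[0,0,0]],"jaw":[0,0]}'
python3 - <<'E'
from h import *
go(P+.194*axis(.578),.578)
E
```

```text
time: 4.55
ee_pos: [0.5673, -0.0011, 0.2153]
eef_rot: [0.953, 0.105, 0.282, -0.033]
ft_force: [-5.6, -2.1, 7.4]
width: 0.0007
time: 4.75
ee_pos: [0.5701, -0.0009, 0.2139]
eef_rot: [0.953, 0.105, 0.282, -0.032]
ft_force: [-42.2, -2.3, 52.6]
width: 0.0009
time: 4.95
ee_pos: [0.5748, -0.0002, 0.2162]
eef_rot: [0.952, 0.106, 0.285, -0.031]
ft_force: [-61.4, 0.2, 82.7]
width: 0.0005
t 4.95 pos [ 5.748e-01 -2.000e-04  2.162e-01] F [-61.4   0.2  82.7] shift [-0.063 -0.001 -0.017] rot [-0.     0.004 -0.004]
```

End stop reached (force jumped to about 100 N). I'm backing off along the axis.

```bash
python3 -m inch '{"translation":[[-0.02,-0.005,0.04],[-0.1,-0.02,0.17],[-0.21,-0.05,0.335],[-0.21,-0.05,0.335]],"rot":[[0,0,0],[0,0,0],[0,0,0],[0,0,0]],"jaw":[0,0,0,0]}'
python3 - <<'E'
from h import *
go(P+.234*axis(.578),.578)
a=eyes.camera("scene");b=eyes.camera("side");cv2.imwrite("pics/scene4.png",a);cv2.imwrite("pics/side4.png",b)
A=cv2.resize(a[120:320,270:360],None,fx=3,fy=3,interpolation=2);B=cv2.resize(b[185:360,235:375],None,fx=3.4,fy=3.4,interpolation=2)
o=np.zeros((600,746,3),np.uint8);o[:A.shape[0],:270]=A;o[:B.shape[0],270:]=B
cv2.imwrite("pics/zoom4.png",o)
E
```

```text
time: 5.35
ee_pos: [0.5539, -0.0054, 0.2513]
eef_rot: [0.952, 0.106, 0.286, -0.03]
ft_force: [-0.1, -0.6, 0.2]
width: 0.0007
t 5.35 pos [ 0.5539 -0.0054  0.2513] F [-0.1 -0.6  0.2] shift [-0.067  0.004 -0.033] rot [ 0.001  0.006 -0.003]
```

View pics/zoom4.png

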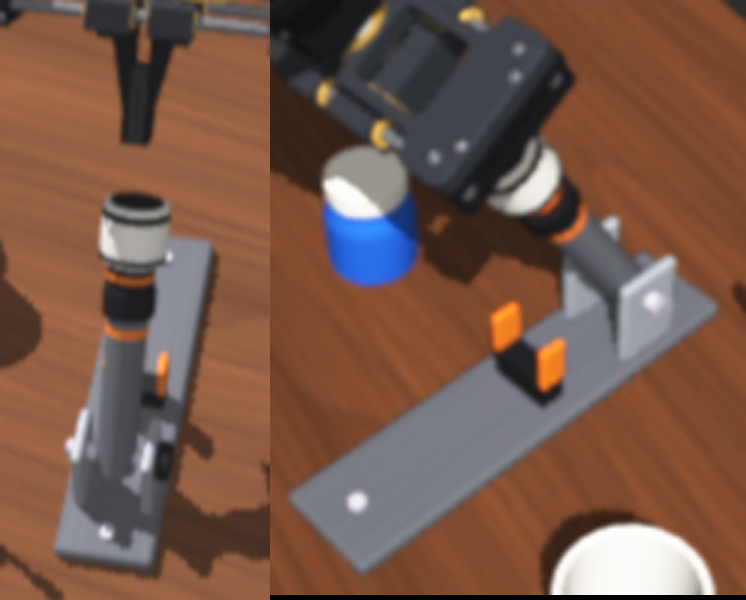

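Both collars are now stacked: the head at (135,235) sits directly on the collars at (129,280–310), and the lean is unchanged. Next I go over the top to the back side of the head, with the tool vertical.

```bash
cat >> h.py <<'E'
def con(th,off=.022,rad=.160):
    u=-rad*np.sin(th)+off*np.cos(th)+.0095;z=.052+rad*np.cos(th)+off*np.sin(th)+.011
    return np.array([P[0]+u*np.cos(yaw),P[1]+u*np.sin(yaw),z])
E
python3 -c "
from h import *
t=con(.578,.045);print(t);t[2]=.29;go(t,0)"
```

```text
[0.63271747 0.01383932 0.22159487]
t 5.45 pos [ 0.5538 -0.0051  0.2493] F [ 0.9 -0.8 -0.4] shift [0.789 0.19  0.407] rot [-0.119  0.542 -0.004]
```

```bash
python3 -m inch '{"translation":[[0,0,0.3],[0.2,0.05,0.407],[0.5,0.12,0.407],[0.789,0.19,0.407],[0.789,0.19,0.407]],"rot":[[-0.02,0.1,0],[-0.05,0.23,0],[-0.08,0.36,0],[-0.119,0.5,-0.004],[-0.119,0.542,-0.004]],"jaw":[0,0,0,0,0]}'
python3 -c "
from h import *
go(con(.578,.045),0);print(np.round(r.read_state()['joint_positions'],2))"
```

```text
time: 5.95
ee_pos: [0.627, 0.0138, 0.2927]
eef_rot: [0.992, 0.116, 0.044, -0.011]
ft_force: [-0.6, -1.0, 2.8]
width: 0.0005
t 5.95 pos [0.627  0.0138 0.2927] F [-0.6 -1.   2.8] shift [ 0.057  0.    -0.712] rot [-0.031  0.082 -0.014]
[ 0.69  0.42 -1.03  1.41  0.36  1.42 -1.67]
```

```bash
python3 -m inch '{"translation":[[0.057,0,-0.2],[0.057,0,-0.5],[0.057,0,-0.712],[0.057,0,-0.712]],"rot":[[-0.031,0.082,-0.014],[-0.031,0.082,-0.014],[-0.031,0.082,-0.014],[-0.031,0.082,-0.014]],"jaw":[0,0,0,0]}'
python3 - <<'E'
from h import *
go(con(.578,.045),0)
p0=np.array(r.read_state()["ee_pos"])
for th,rd in((.578,.16),(.7,.159),(.8,.158),(.9,.157),(1.0,.156),(1.1,.155),(1.2,.154),(1.3,.153),(1.4,.152),(1.5,.15),(1.55,.15)):print(th,np.round((con(th,.022,rd)-p0)*10,2))
a=eyes.camera("scene");b=eyes.camera("side")
A=cv2.resize(a[120:320,270:360],None,fx=3,fy=3,interpolation=2);B=cv2.resize(b[185:360,235:375],None,fx=3.4,fy=3.4,interpolation=2)
o=np.zeros((600,746,3),np.uint8);o[:A.shape[0],:270]=A;o[:B.shape[0],270:]=B
cv2.imwrite("pics/zoom5.png",o)
E
```

```text
time: 6.35
ee_pos: [0.6316, 0.0142, 0.2169]
eef_rot: [0.994, 0.109, -0.003, -0.001]
ft_force: [-0.2, 0.0, -0.5]
width: 0.0004
t 6.35 pos [0.6316 0.0142 0.2169] F [-0.2  0.  -0.5] shift [ 0.012 -0.004  0.047] rot [-0.001 -0.006 -0.002]
0.578 [-0.18 -0.05 -0.08]
0.7 [-0.34 -0.08 -0.18]
0.8 [-0.46 -0.11 -0.28]
0.9 [-0.57 -0.13 -0.39]
1.0 [-0.67 -0.15 -0.51]
1.1 [-0.75 -0.17 -0.64]
1.2 [-0.83 -0.19 -0.78]
1.3 [-0.89 -0.2  -0.92]
1.4 [-0.93 -0.21 -1.06]
1.5 [-0.95 -0.22 -1.21]
1.55 [-0.96 -0.22 -1.29]
```

View pics/zoom5.png

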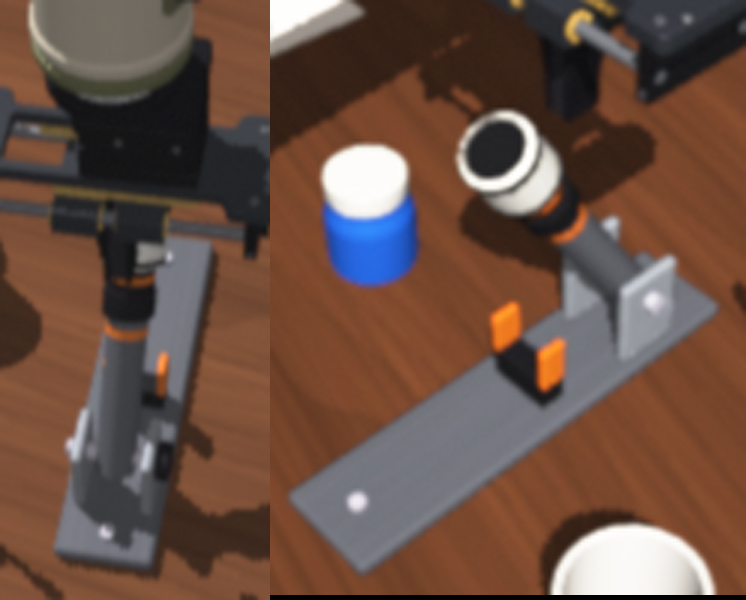

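The closed fingers are behind the head at about (119,260), roughly 4–5 mm to the −y side of the axis. I'll correct y by +4.5 mm while folding, then follow the arc.

```bash
python3 -m inch '{"translation":[[0,0.045,0],[-0.09,0.02,-0.04],[-0.18,0,-0.08],[-0.26,-0.02,-0.13],[-0.34,-0.035,-0.18],[-0.40,-0.05,-0.23],[-0.46,-0.065,-0.28],[-0.52,-0.075,-0.33],[-0.57,-0.085,-0.39],[-0.62,-0.095,-0.45],[-0.67,-0.105,-0.51]],"rot":[[0,0,0],[0,0,0],[0,0,0],[0,0,0],[0,0,0],[0,0,0],[0,0,0],[0,0,0],[0,0,0],[0,0,0],[0,0,0]],"jaw":[0,0,0,0,0,0,0,0,0,0,0]}'
python3 - <<'E'
from h import *
go(con(1.0),0)
a=eyes.camera("scene");b=eyes.camera("side")
A=cv2.resize(a[120:320,270:360],None,fx=3,fy=3,interpolation=2);B=cv2.resize(b[185:360,235:375],None,fx=3.4,fy=3.4,interpolation=2)
o=np.zeros((600,746,3),np.uint8);o[:A.shape[0],:270]=A;o[:B.shape[0],270:]=B
cv2.imwrite("pics/zoom6.png",o)
E
```

```text
time: 7.55
ee_pos: [0.5659, 0.0033, 0.1709]
eef_rot: [0.994, 0.108, 0.0, -0.0]
ft_force: [0.0, -0.9, 5.6]
width: 0.0006
t 7.55 pos [0.5659 0.0033 0.1709] F [ 0.  -0.9  5.6] shift [-0.045 -0.052 -0.029] rot [-0.     0.001 -0.   ]
```

View pics/zoom6.png

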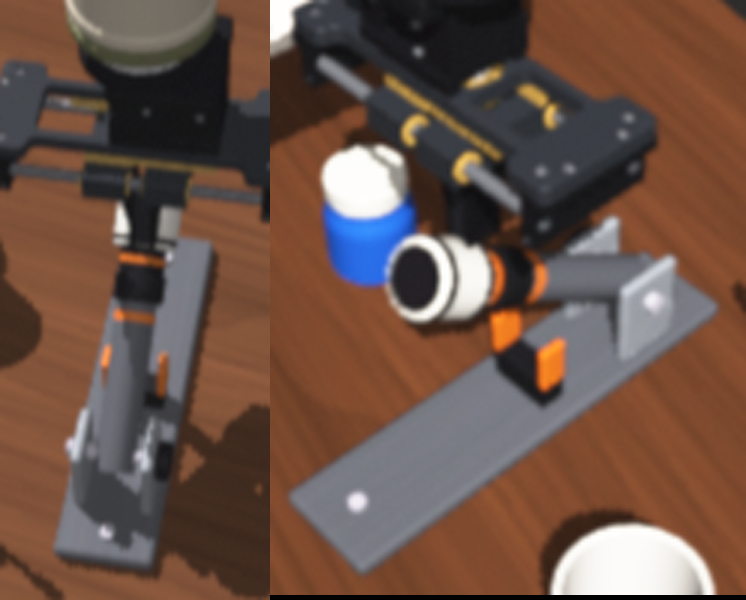

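The fold is about halfway. The fingertips bear on the inner half of the head at (150,235), centred, with 5.6 N. Continuing along the arc.

```bash
python3 -m inch '{"translation":[[-0.05,-0.01,-0.1],[-0.09,-0.015,-0.18],[-0.13,-0.025,-0.25],[-0.17,-0.035,-0.32],[-0.2,-0.04,-0.39],[-0.23,-0.045,-0.46],[-0.25,-0.05,-0.53],[-0.27,-0.055,-0.60],[-0.28,-0.06,-0.66]],"rot":[[0,0,0],[0,0,0],[0,0,0],[0,0,0],[0,0,0],[0,0,0],[0,0,0],[0,0,0],[0,0,0]],"jaw":[0,0,0,0,0,0,0,0,0]}'
python3 -m inch '{"translation":[[0,0,-0.04],[0,0,-0.04]],"rot":[[0,0,0],[0,0,0]],"jaw":[0,0]}'
python3 -c "
from h import *
go(con(1.5),0)"
```

```text
time: 8.55
ee_pos: [0.5367, -0.0029, 0.1036]
eef_rot: [0.994, 0.108, -0.001, -0.0]
ft_force: [-1.7, -1.2, 5.2]
width: 0.0007
time: 8.75
ee_pos: [0.5365, -0.0029, 0.0988]
eef_rot: [0.994, 0.108, -0.001, -0.0]
ft_force: [0.2, -1.0, 0.5]
width: 0.0004
t 8.75 pos [ 0.5365 -0.0029  0.0988] F [ 0.2 -1.   0.5] shift [-0.095 -0.066 -0.026] rot [-0.    -0.003 -0.   ]
```

```bash
python3 -m inch '{"translation":[[-0.02,0,-0.03],[-0.02,0,-0.03]],"rot":[[0,0,0],[0,0,0]],"jaw":[0,0]}'
python3 -m inch '{"translation":[[0,0,-0.02],[0,0,-0.02]],"rot":[[0,0,0],[0,0,0]],"jaw":[0,0]}'
python3 - <<'E'
from h import *
go(con(1.5),0)
E
```

```text
time: 8.95
ee_pos: [0.535, -0.0028, 0.0959]
eef_rot: [0.994, 0.108, -0.001, -0.0]
ft_force: [0.7, 0.7, 1.9]
width: 0.0008
time: 9.15
ee_pos: [0.5352, -0.0027, 0.0951]
eef_rot: [0.994, 0.108, -0.001, 0.0]
ft_force: [-4.4, -2.7, 15.9]
width: 0.0005
t 9.15 pos [ 0.5352 -0.0027  0.0951] F [-4.4 -2.7 15.9] shift [-0.083 -0.068  0.012] rot [ 0.    -0.001 -0.   ]
```

Force rose to 16 N with the tip at z=0.084, which is the predicted head top at a lean of 1.5, so the end stop is reached. I'll lift straight up and check.

```bash
python3 -m inch '{"translation":[[0,0,0.1],[0,0,0.4],[0,0,0.8],[0,0,1.0],[0,0,1.0]],"rot":[[0,0,0],[0,0,0],[0,0,0],[0,0,0],[0,0,0]],"jaw":[0,0,0,0,0]}'
python3 -m inch '{"translation":[[-0.4,0,0.2],[-0.8,0,0.3],[-0.8,0,0.3],[-0.8,0,0.3]],"rot":[[0,0,0],[0,0,0],[0,0,0],[0,0,0]],"jaw":[0,0,0,0]}'
python3 - <<'E'
from h import *
s=r.read_state();print(s["time"],s["ft_force"],s["ee_pos"])
a=eyes.camera("scene");b=eyes.camera("side");cv2.imwrite("pics/scene7.png",a);cv2.imwrite("pics/side7.png",b)
A=cv2.resize(a[120:320,190:410],None,fx=1.6,fy=1.6,interpolation=2);B=cv2.resize(b[185:425,235:435],None,fx=2.2,fy=2.2,interpolation=2)
o=np.zeros((540,800,3),np.uint8);o[:A.shape[0],:A.shape[1]]=A;o[:B.shape[0],355:355+B.shape[1]]=B
cv2.imwrite("pics/zoom7.png",o)
for n,f in(("scene","scene1"),("side","side1")):
    i=cv2.imread(f"pics/{f}.png");j=a if n=="scene" else b
    for o,lo,hi in(("pot",(50,120,40),(75,255,255)),("jar",(108,180,60),(122,255,255))):
        c=[]
        for k in(i,j):
            m=cv2.inRange(cv2.cvtColor(k,cv2.COLOR_BGR2HSV),lo,hi)
            if n=="scene":m[:200]=0;m[300:]=0;m[:,:180]=0;m[:,430:]=0
            else:m[:200]=0;m[360:]=0;m[:,:235]=0;m[:,440:]=0
            M=cv2.moments(m,True);c+=[(round(M["m10"]/max(M["m00"],1),1),round(M["m01"]/max(M["m00"],1),1),M["m00"])]
        print(n,o,c)
E
```

```text
time: 9.65
ee_pos: [0.5366, -0.0023, 0.1981]
eef_rot: [0.994, 0.108, 0.002, 0.001]
ft_force: [0.5, -0.4, 0.0]
width: 0.0003
time: 10.05
ee_pos: [0.456, -0.0034, 0.2279]
eef_rot: [0.994, 0.107, 0.002, 0.002]
ft_force: [0.6, -0.4, -0.1]
width: 0.0005
10.05 [ 0.61491914 -0.38432495 -0.06907732] [ 0.4560078  -0.00341498  0.22791106]
scene pot [(222.8, 260.3, 1063.0), (222.9, 260.5, 1033.0)]
scene jar [(387.4, 268.2, 323.0), (387.5, 268.4, 290.0)]
side pot [(405.2, 320.6, 1682.0), (405.2, 320.6, 1681.0)]
side jar [(264.8, 256.8, 436.0), (265.8, 257.3, 401.0)]
```

View pics/zoom7.png

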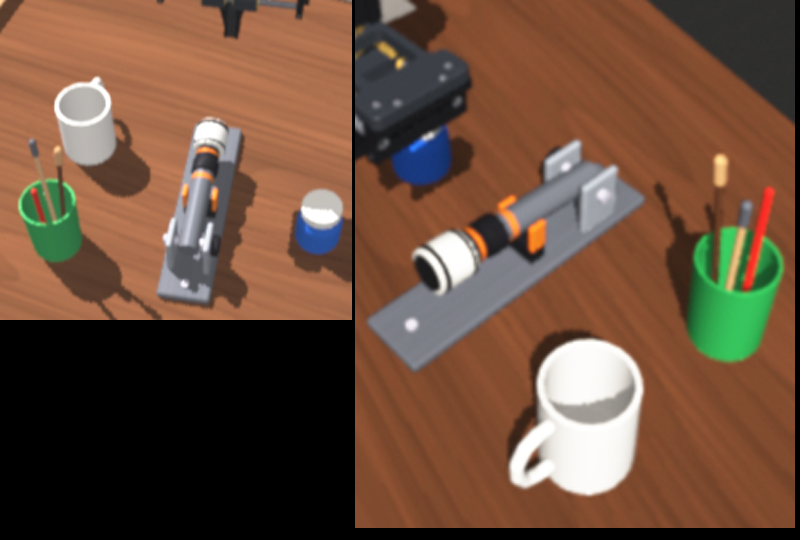

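The mast lies between the orange prongs, with the head at (210,136) and the collars stacked against it. The mug, jar and pot stand as before. One quick numeric check, then I hand in.

Run:
```python
from h import *
h,e=tri((190+210/1.6,120+136/1.6),(235+92/2.2,185+261/2.2));d=h-P
rad=np.linalg.norm(d);print("head",np.round(h,4),"gap",round(e,4),"radius",round(rad,4),"lean",round(np.arctan2(np.hypot(d[0],d[1]),d[2]),3))
if e<.006 and rad<.175:print(r.close_job())
```

```text
head [ 0.5132 -0.0121  0.0662] gap 0.0046 radius 0.1632 lean 1.484
the job is handed in; nothing more can be done
None
```

The work light is packed away and the job is handed in at about 10 s of the 54 s allowed. No verdict was reported, so what follows rests on my own checks.

- **Tubes:** I pushed the lamp head along the tubes with closed fingertips. A picture showed the inner tube nearly home with the middle tube still out. Then I pushed the middle tube to its end stop.
- **Folding:** I moved the fingers behind the head and followed the pivot arc at roughly 0.5 rad/s. I stopped when the force rose to 16 N at the rest, then lifted clear.
- **Final position:** the head centre measured 163.2 mm from the pivot, against 163 mm with both tubes home. The lean measured 1.484 rad, against 1.5 at the stop. The two camera rays missed each other by 4.6 mm, so these figures are good to only a few millimetres.
- **Other objects:** the paint jar and brush pot were within about 1 pixel of their starting positions in both views. I checked the mug by eye only; it looks undisturbed. The robot was clear of everything, with contact force near zero.
- **What went less well:** I pushed one step too far at the middle tube's end stop. The wrist force reached 103 N at the last reading, under the 120 N limit, before I backed off. My lamp centreline was also 4–5 mm off to one side, which I corrected before folding.

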